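# Free the door handle jammed crosswise in its case

## Task

One of the two chrome door handles is stuck slantwise in its shallow orange case, its corners caught under the case's in-turned rims. Turn it square, in line with the case's long sides while it is still down in the case, then lift it out and set it down gently on the bare half of the grey pegboard tray: lying on its plate in the middle of that half, lengthwise with the tray's long side. Leave the other handle where it is and let go of everything.

Things in the scene. Friction and masses are not known exactly. Their poses are not given: they have to be found in the camera images.
- handle: Stuck chrome door handle, loose, 0.25 kg: plate 120 x 36 x 8 mm (long along x) with a straight bar above, along x, 96 long, 12 wide, 12 high, its centre line 44 mm above the plate's underside, on two posts 40 mm either side of the middle. Origin: centre of the underside, z up. Starts flat on the case floor, turned 41 to 46 degrees counter-clockwise from the case's x; turns in place with little friction.
- case: Open orange case holding the stuck handle, fixed: 168 (x) x 122 (y) x 22 mm. Origin: centre of underside. Floor 4 mm, inside 160 x 114. Along both long sides a rim turns in 15 mm, underside 16 mm up, leaving an 84 mm wide opening; it is 4 mm above the plate, whose corners are under it. The handle is free within about 20 degrees of the case's x. A like case holds the other handle.
- bare_half (a point): Middle of the bare half of the top of the grey pegboard tray (fixed, 180 (x) x 220 (y) x 12 mm), on the top face, 42 mm to -x of the tray's middle. Axes are the tray's: y along its long side, z up. The bare half, with small dark holes, reaches 48 mm to -x, 60 to +x, 110 to either side in y. From 73 mm to +x on stand pegs 18 mm high with a spanner and a hex key between them.
- spare_handle: The other chrome door handle, alike in every way, loose, lying square in the second orange case; to be left alone. Same origin and axes as the stuck one.
Not all that is in view belongs to the job. Leave any green or pink look-alike of the case alone.

How it is judged:
By the outcome, as a careful person would: the job done as asked, in the order asked, and still so for the second after the job is handed in, with the robot touching nothing.
It also fails if it takes over 38 s, if anything falls off the work surface, if the arm or the gripper's body presses on something with over 40 N, if the wrist force passes 120 N, or if a joint passes its speed limit or range.

## Robot

A 7-joint arm with a two-finger parallel gripper is mounted at the origin on the work surface. World frame = base frame: x ahead of the robot, y to its left, z up, the work surface at z = 0. Lengths are in m, angles in degrees, forces in N, time in s.
With the tool pointing down it reaches from about 0.425 to 0.925 m from the base axis. Payload 6.8 kg.
Tool frame: the origin (TCP) lies on the centre line of the jaws, within the pads' length; the fingertips stand 22 mm ahead of it and the grasp point (between the pads) lies 3 mm ahead of it (ctrl.tip_extent is the z of the fingertips in the tool frame, in m); z points along the fingers, x is the direction in which the jaws open and shut, and the axes are right-handed (so a half turn about z gives the same grasp; the last joint's range is limited). The gripper opens to 85 mm and grips with 20 to 120 N. Pads are 22 mm wide; open, the fingers measure 114 mm over their backs; the gripper's body (76 mm by 85 mm) begins 54 mm behind the grasp point. The pads swing forward as they close: fully open they stand 13 mm farther back than shut.
Start: joints at [60.155, 27.33, 1.283, 89.118, -0.659, 63.558, -4.761], TCP at [0.271, -0.618, 0.253] pointing down, gripper open.
Joint ranges: [-169.35, 169.35], [-19.33, 120.38], [-80.79, 83.38], [13.8, 139.57], [-78.32, 258.32], [9.67, 109.79], [-169.56, 169.56]. Speed limits (degrees/s): [136.94, 136.94, 180, 180, 180, 180, 180].

## Interface

Orientations are given as a 3x3 rotation matrix whose columns are the frame's x, y, z axes.
In Python, from plant import ctrl, viewer, finder gives the robot as it stands. The module is installed in compiled form; this text tells all that it offers.
- The arm moves only by the tool step_arm, never from a script. Its argument "deltas" is a list of rows, each an object with "translation": the shift along the world's x, y, z in m, a list of three; "angular": the turn, a rotation vector about the world's x, y, z in rad, a list of three; "fingers": the opening, from 0 (shut) to 1 (fully open). A call has 1 to 8 rows; each row shifts and turns the commanded pose from where the row before left it; what a row does not reach is not made up. A row lasts 1/8 s, in which the tool goes at most 62.5 mm and 10.7 degrees, less where a joint would pass 70% of its speed; a pose out of reach is approached as far as the arm can. A call with a gripper value outside its range is refused whole. The fingers move at their own pace and stop on an object; "grip_force" is the grip in N (left out, the last holds). Time passes only in rows, so rows that do not move let the fingers close. It gives the time, the measured TCP pose, the force and the opening at its end, in the units of the state.
- ctrl.get_state(): the state, without advancing time (a new reading comes with each control period).
- viewer.capture(name): name is "side" or "top" or "wrist"; returns a dict with "color" (480x640x3 uint8, red, green, blue), "fovy" (degrees; the focal length in pixels is half the picture's height over the tangent of half this angle, whatever the lens; pixels are square), "cx", "cy" (the principal point, pixels), "k1" (the pictures are not rectified: a ray, as slopes to the right and down, at radius r is drawn at 1 + k1 r^2 times it, then the intrinsics apply), "rvec" (rotation vector, rad) and "tvec" (3), from world to camera coordinates, as OpenCV has them; the wrist camera has in their place "T_tool_cam" (4x4, takes a point from camera to tool coordinates, whose origin is the TCP and whose axes are the tool frame's). Camera axes: x right, y down, z forward; pixel columns grow to the right and rows downward; lengths in m; the calibration is good to about 2 mm. A picture is of the moment at which its call begins: read the wrist's pose just before it. There is no depth.
- ctrl.close_job(): hands the job in, once; it reports no verdict.
Trained networks look in the newest picture that a camera, given by its name, has taken for a name from the list of things; names that differ only in an ending like _2 or _b are one class to them, and where a whole thing is asked for, a point or a joint stands for the part that bears it (a point fixed in the world has none). Each returns a list of dicts, best first, with "confidence" (0 to 1); they miss things now and then, are a little off and sometimes report something else, mostly with a low value. They report only what shows in the picture. A call takes as long as a camera call. They do not tell look-alikes from the thing itself.
- finder.boxes_of(target, camera): "location" ([column, row] in pixels, amid what is visible of it).
- finder.trace(target, camera): "region" (480x640 bool, what is visible of it) and "location" ([column, row] in pixels, amid what is visible of it).
- finder.tip_of(target, camera): "location" ([column, row] in pixels: a listed point, or the origin of a listed thing).
The state is a dict: "clock": time; "joint_pos": joint angles; "qvel": joint speeds; "joint_torque": joint torques, N m; "ee_pos": TCP position; "ee_rot": TCP orientation; "contact_force": force on the tool from outside, world axes, zero at the start; "ft_torque": the same for the moment, N m; "finger_gap": finger opening in m.
Only numpy, scipy, OpenCV 4.12 (cv2) and the standard library are available. Lean on these libraries where they do the work, as an engineer would, in place of code of your own. Each camera call takes 0.05 s, during which the arm holds its last target.

## Working session

There is one attempt and no reset: what is moved stays moved. The work goes in short steps, Python scripts to look and compute and a tool call to move; the robot and the scene stay as the last step left them, time stands still between calls to the robot, and variables do not carry over. Pictures are saved under pics/ and viewed, and the job is handed in when it is done.

Besides the shell and the picture viewer there is one more tool, called after "Emit:" by a JSON object that holds its "fn" and its "kwargs". step_arm: Moves the arm, as the interface text tells. Its arguments: {"type":"object","properties":{"deltas":{"type":"array"},"grip_force":{"type":"number"}},"required":["deltas"]}

```bash
mkdir -p pics
cat > h.py <<'E'
import numpy as np, cv2
from plant import ctrl, viewer, finder
def cap(n,f):
    s=ctrl.get_state(); d=viewer.capture(n); cv2.imwrite('pics/'+f+'.png',d['color'][:,:,::-1]); return d,s
def cam(d,s):
    if 'rvec' in d:
        R,_=cv2.Rodrigues(np.array(d['rvec'],float)); t=np.array(d['tvec'],float).ravel()
        return R.T, -R.T@t
    T=np.array(d['T_tool_cam']); Rw=np.array(s['ee_rot']).reshape(3,3); p=np.array(s['ee_pos'])
    return Rw@T[:3,:3], Rw@T[:3,3]+p
def K(d):
    f=240/np.tan(np.radians(d['fovy'])/2); return np.array([[f,0,d['cx']],[0,f,d['cy']],[0,0,1]])
def px2w(d,s,pts,z):
    R,c=cam(d,s); pts=np.array(pts,float).reshape(-1,1,2)
    u=cv2.undistortPoints(pts,K(d),np.array([d['k1'],0,0,0.]),).reshape(-1,2)
    r=np.c_[u,np.ones(len(u))]@R.T
    return c+r*((z-c[2])/r[:,2])[:,None]
def w2px(d,s,P):
    R,c=cam(d,s); q=(np.array(P,float).reshape(-1,3)-c)@R
    u=q[:,:2]/q[:,2:]; r2=(u**2).sum(1,keepdims=True); u=u*(1+d['k1']*r2)
    k=K(d); return u*k[0,0]+k[:2,2]
E
cat > a.py <<'E'
from h import *
np.set_printoptions(precision=4,suppress=True)
for n in ['top','side','wrist']:
    d,s=cap(n,n+'0')
    print(n,d['fovy'],d['k1'],cam(d,s)[1])
    for t in ['handle','case','bare_half']:
        for r in finder.tip_of(t,n): 
            z={'handle':.004,'case':0,'bare_half':.012}[t]
            print(t,r['confidence'],np.array(r['location']),px2w(d,s,[r['location']],z)[0])
print(ctrl.get_state(), ctrl.tip_extent)
E
python3 a.py
```

```text
top 52.067235179446996 -0.0913657653631263 [0.2312 0.1519 1.3403]
handle 0.57 [283.  191.1] [0.5955 0.2558 0.004 ]
case 0.92 [160.1 297.5] [0.3004 0.5926 0.    ]
case 0.75 [280.5 193.6] [0.5894 0.2632 0.    ]
case 0.6 [256.2 284.7] [0.3339 0.3284 0.    ]
bare_half 0.81 [366.4 209.6] [0.5382 0.0237 0.012 ]
side 52.38295315365972 -0.07299948006059619 [0.3911 0.8491 0.8203]
handle 0.59 [249.3 271.6] [0.5951 0.2528 0.004 ]
case 0.97 [375.2 310.2] [0.3323 0.3252 0.    ]
case 0.94 [255.3 275.6] [0.5818 0.2592 0.    ]
bare_half 0.93 [291.7 195.7] [0.5321 0.0299 0.012 ]
wrist 69.79334896928444 0.017330637344842643 [ 0.3307 -0.5926  0.3742]
{'clock': 0.6, 'joint_pos': array([60.1562, 27.3305,  1.2846, 89.1207, -0.6594, 63.5575, -4.7647]), 'qvel': array([-0.0308, -0.185 ,  0.0156,  0.0101,  0.0285, -0.0848, -0.0311]), 'joint_torque': array([ -0.0021, -59.6006,   1.605 , -28.1419,   0.0125,   0.0018,
        -0.    ]), 'ee_pos': array([ 0.2708, -0.6183,  0.2533]), 'ee_rot': array([[ 0.4011, -0.9161, -0.    ],
       [-0.9161, -0.4011,  0.    ],
       [-0.    , -0.    , -1.    ]]), 'contact_force': array([0.3816, 0.0991, 0.69  ]), 'ft_torque': array([0.0028, 0.0244, 0.037 ]), 'finger_gap': 0.08531621929259772} 0.022
```

View pics/top0.png

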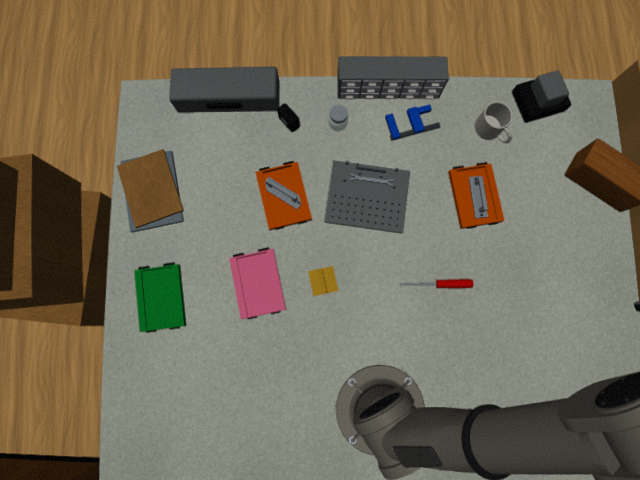

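View pics/side0.png

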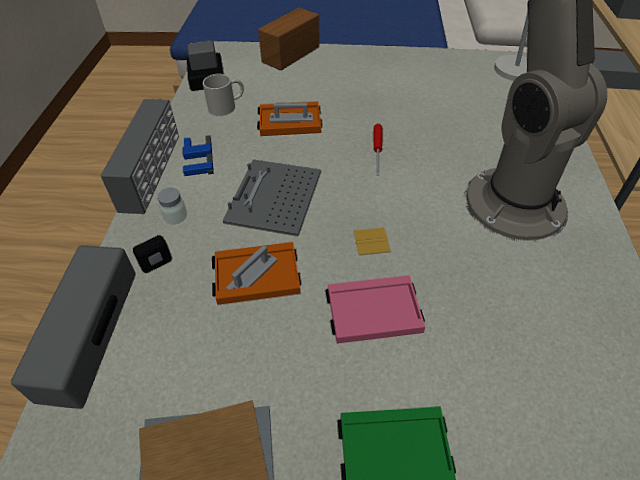

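Emit:
{"fn": "step_arm", "kwargs": {"deltas": [{"translation": [0.03,0.05,0],"angular": [0,0,0.035],"fingers": 1},{"translation": [0.03,0.05,0],"angular": [0,0,0.035],"fingers": 1},{"translation": [0.03,0.05,0],"angular": [0,0,0.035],"fingers": 1},{"translation": [0.03,0.05,0],"angular": [0,0,0.035],"fingers": 1},{"translation": [0.03,0.05,0],"angular": [0,0,0.035],"fingers": 1},{"translation": [0.03,0.05,0],"angular": [0,0,0.035],"fingers": 1},{"translation": [0.03,0.05,0],"angular": [0,0,0.035],"fingers": 1}]}}

```text
clock: 1.48
ee_pos: [0.4816, -0.2667, 0.2537]
ee_rot: [[0.612, -0.791, 0.001], [-0.791, -0.612, -0.001], [0.001, -0.0, -1.0]]
contact_force: [0.4, -0.7, 0.3]
finger_gap: 0.0855
```

Emit:
{"fn": "step_arm", "kwargs": {"deltas": [{"translation": [0.008,0.05,0],"angular": [0,0,0.035],"fingers": 1},{"translation": [0.008,0.05,0],"angular": [0,0,0.035],"fingers": 1},{"translation": [0.008,0.05,0],"angular": [0,0,0.035],"fingers": 1},{"translation": [0.008,0.05,0],"angular": [0,0,0.035],"fingers": 1},{"translation": [0.008,0.05,0],"angular": [0,0,0.035],"fingers": 1},{"translation": [0.008,0.05,0],"angular": [0,0,0.035],"fingers": 1},{"translation": [0.008,0.05,0],"angular": [0,0,0.035],"fingers": 1},{"translation": [0.003,0.05,0],"angular": [0,0,0.035],"fingers": 1}]}}

```text
clock: 2.48
ee_pos: [0.5402, 0.1332, 0.2536]
ee_rot: [[0.807, -0.591, 0.001], [-0.591, -0.807, 0.0], [0.001, -0.001, -1.0]]
contact_force: [-0.3, 1.1, -0.8]
finger_gap: 0.0853
```

Emit:
{"fn": "step_arm", "kwargs": {"deltas": [{"translation": [0,0,0],"angular": [0,0,0],"fingers": 1},{"translation": [0,0,0],"angular": [0,0,0],"fingers": 1}]}}

```text
clock: 2.72
ee_pos: [0.5398, 0.1309, 0.2532]
ee_rot: [[0.806, -0.592, -0.0], [-0.592, -0.806, -0.001], [0.0, 0.001, -1.0]]
contact_force: [0.2, -1.0, -0.8]
finger_gap: 0.0853
```

```bash
cat > b.py <<'E'
from h import *
np.set_printoptions(precision=4,suppress=True)
d,s=cap('wrist','w1')
print(s['ee_pos'],s['ee_rot'],s['joint_pos'],s['clock'])
import pickle; pickle.dump((d,s),open('w1.pkl','wb'))
for t in ['handle','case','bare_half']:
    for r in finder.tip_of(t,'wrist'):
        z={'handle':.004,'case':0,'bare_half':.012}[t]
        print(t,r['confidence'],np.array(r['location']),px2w(d,s,[r['location']],z)[0])
E
python3 b.py
```

```text
[0.5398 0.1309 0.2532] [[ 0.806  -0.592  -0.0002]
 [-0.592  -0.806  -0.0008]
 [ 0.0003  0.0007 -1.    ]] [  0.6321  18.1268 -25.3829 104.296    8.9417  59.5612 -64.4972] 2.725
handle 0.72 [272.8  80.3] [0.586  0.2596 0.004 ]
handle 0.27 [364.4 289.9] [0.535  0.0219 0.004 ]
case 0.95 [ 46.2 177.8] [0.3334 0.3263 0.    ]
case 0.88 [271.3  90.8] [0.5789 0.2537 0.    ]
bare_half 0.93 [364.7 292.6] [0.5343 0.0225 0.012 ]
```

View pics/w1.png

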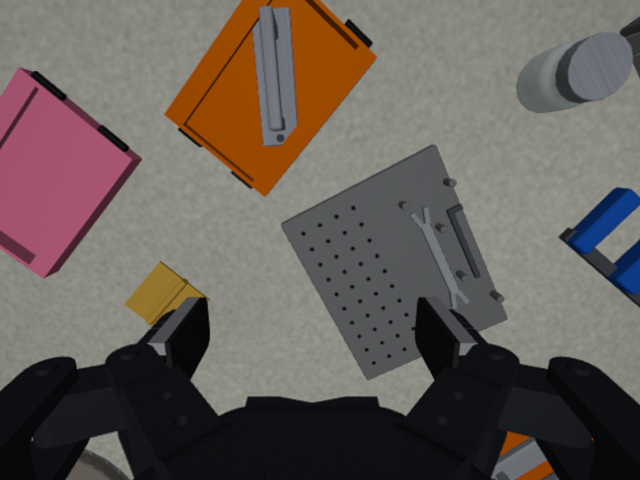

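```bash
cat > c.py <<'E'
from h import *
import pickle
np.set_printoptions(precision=4,suppress=True)
d,s=pickle.load(open('w1.pkl','rb'))
img=d['color']
hsv=cv2.cvtColor(img,cv2.COLOR_RGB2HSV)
m=(hsv[:,:,2]<125)&(hsv[:,:,2]>60)&(hsv[:,:,1]<40)
m=m.astype(np.uint8)*255; m[380:]=0; 
m=cv2.morphologyEx(m,cv2.MORPH_OPEN,np.ones((5,5)))
n,l,st,c=cv2.connectedComponentsWithStats(m)
i=l[260,330] or l[250,300]; print(i,st[i])
cn=max(cv2.findContours((l==i).astype(np.uint8),cv2.RETR_EXTERNAL,cv2.CHAIN_APPROX_NONE)[0],key=cv2.contourArea)
print(cv2.approxPolyDP(cn,12,True).reshape(-1,2))
P=np.array([[433,146],[282,222],[368,379],[507,319]])
W=px2w(d,s,P,.012);print(W, np.linalg.norm(np.diff(W,axis=0),axis=1))
# yaw from hole rows: dark holes
E
python3 c.py
python3 - <<'E'
import cv2
a=cv2.imread('pics/w1.png')[130:400,260:530]; cv2.imwrite('pics/w1c.png',cv2.resize(a,None,fx=2.2,fy=2.2,interpolation=cv2.INTER_CUBIC))
E
```

```text
5 [  281   145   226   235 27563]
[[436 145]
 [281 223]
 [366 379]
 [419 357]
 [419 296]
 [459 354]
 [473 339]
 [451 304]
 [477 330]
 [506 319]
 [463 211]
 [477 278]
 [446 214]
 [458 198]]
[[ 0.6789  0.1145  0.012 ]
 [ 0.5083  0.1426  0.012 ]
 [ 0.4743 -0.0739  0.012 ]
 [ 0.6483 -0.1011  0.012 ]] [0.1729 0.2192 0.1762]
```

View pics/w1c.png

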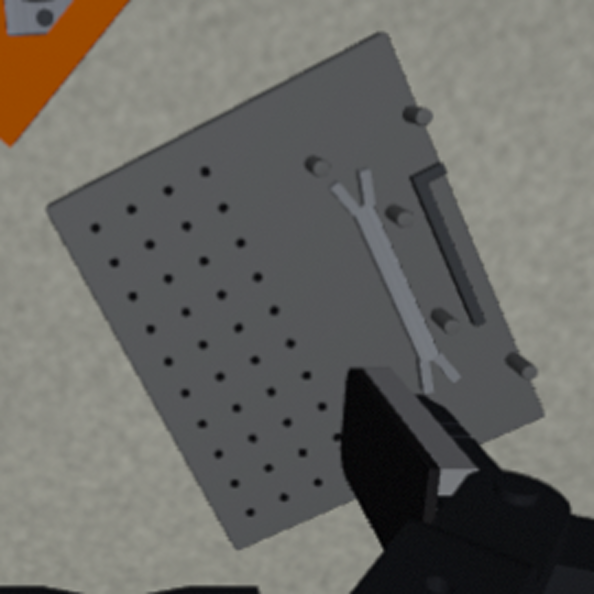

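Emit:
{"fn": "step_arm", "kwargs": {"deltas": [{"translation": [0.004,0.037,0],"angular": [0,0,0],"fingers": 1},{"translation": [0.004,0.037,0],"angular": [0,0,0],"fingers": 1},{"translation": [0,0,0],"angular": [0,0,0],"fingers": 1},{"translation": [0,0,0],"angular": [0,0,0],"fingers": 1}]}}

```text
clock: 3.42
ee_pos: [0.548, 0.2043, 0.2531]
ee_rot: [[0.805, -0.593, -0.0], [-0.593, -0.805, -0.001], [0.0, 0.001, -1.0]]
contact_force: [-0.2, -0.4, -0.5]
finger_gap: 0.0855
```

```bash
sed -e "s/w1/w2/g" b.py > b2.py; python3 b2.py
python3 - <<'E'
import cv2
a=cv2.imread('pics/w2.png')[0:400,100:500]; cv2.imwrite('pics/w2c.png',cv2.resize(a,None,fx=1.5,fy=1.5,interpolation=cv2.INTER_CUBIC))
E
```

```text
[0.548  0.2043 0.2531] [[ 0.8054 -0.5927 -0.0002]
 [-0.5927 -0.8054 -0.001 ]
 [ 0.0004  0.0009 -1.    ]] [ -5.8389  21.1093 -26.4069 100.3815  10.6012  61.0037 -72.2322] 3.425
handle 0.65 [311.1 146.6] [0.5877 0.2602 0.004 ]
case 0.87 [307.7 158.2] [0.5778 0.2529 0.    ]
case 0.73 [ 92.1 239.6] [0.3313 0.3237 0.    ]
bare_half 0.62 [393.  341.7] [0.5344 0.0244 0.012 ]
```

View pics/w2c.png

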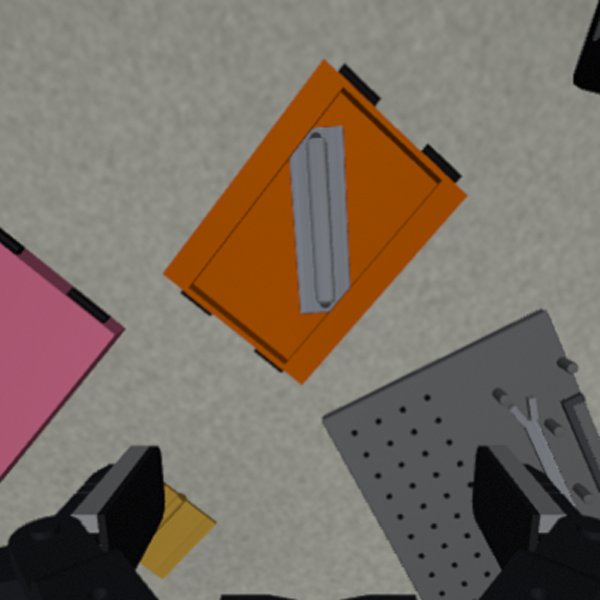

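```bash
cat > e.py <<'E'
from h import *
import pickle
np.set_printoptions(precision=4,suppress=True)
d,s=pickle.load(open('w2.pkl','rb'))
c=np.array([[324,60],[466,194],[302,384],[164,273]])/1.5+[100,0]
W=px2w(d,s,c,.022); print(W,W.mean(0),np.linalg.norm(W-np.roll(W,-1,0),axis=1))
for a,b in [(2,1),(3,0)]: v=W[b]-W[a]; print(np.degrees(np.arctan2(v[1],v[0])))
for a,b in [(2,3),(1,0)]: v=W[b]-W[a]; print(np.degrees(np.arctan2(v[1],v[0]))-90)
b=np.array([[317,133],[325,306]])/1.5+[100,0]
B=px2w(d,s,b,.054);v=B[0]-B[1]; print('bar',B,B.mean(0),np.linalg.norm(v),np.degrees(np.arctan2(v[1],v[0])))
# plate long edge right: 
b=np.array([[344,128],[349,290],[290,157],[300,312]])/1.5+[100,0]
B=px2w(d,s,b,.012);print('plate',B)
for i in(0,2): v=B[i]-B[i+1];print(np.degrees(np.arctan2(v[1],v[0])))
# fit: project model, for yaw/pos candidates, draw
E
python3 e.py
```

```text
[[0.6461 0.3322 0.022 ]
 [0.6749 0.2158 0.022 ]
 [0.5125 0.1755 0.022 ]
 [0.4844 0.293  0.022 ]] [0.5795 0.2541 0.022 ] [0.1199 0.1673 0.1209 0.1664]
13.967550755491736
13.635423264671052
13.456794538638164
13.894653213671518
bar [[0.6158 0.298  0.054 ]
 [0.5612 0.2152 0.054 ]] [0.5885 0.2566 0.054 ] 0.09918484912679666 56.61293260213617
plate [[0.6354 0.2955 0.012 ]
 [0.578  0.2088 0.012 ]
 [0.5969 0.3022 0.012 ]
 [0.5411 0.2167 0.012 ]]
56.480498948389865
56.8870513725646
```

Emit:
{"fn": "step_arm", "kwargs": {"deltas": [{"translation": [0.02,0.027,0],"angular": [0,0,0.054],"fingers": 1},{"translation": [0.02,0.027,0],"angular": [0,0,0],"fingers": 1},{"translation": [0,0,-0.05],"angular": [0,0,0],"fingers": 1},{"translation": [0,0,-0.05],"angular": [0,0,0],"fingers": 1},{"translation": [0,0,-0.03],"angular": [0,0,0],"fingers": 1},{"translation": [0,0,0],"angular": [0,0,0],"fingers": 1},{"translation": [0,0,0],"angular": [0,0,0],"fingers": 1}]}}

```text
clock: 4.5
ee_pos: [0.5888, 0.2598, 0.1248]
ee_rot: [[0.837, -0.548, 0.002], [-0.548, -0.837, 0.001], [0.001, -0.002, -1.0]]
contact_force: [-0.2, 0.3, 0.4]
finger_gap: 0.0853
```

```bash
sed -e "s/w1/w3/g" b.py > b3.py; python3 b3.py
```

```text
[0.5888 0.2598 0.1248] [[ 0.8366 -0.5477  0.0019]
 [-0.5477 -0.8366  0.0009]
 [ 0.0011 -0.0018 -1.    ]] [-11.8146  34.3312 -24.3893  98.4364  17.4825  50.8899 -76.7613] 4.5
handle 0.76 [313.8 248.3] [0.5877 0.2561 0.004 ]
```

View pics/w3.png

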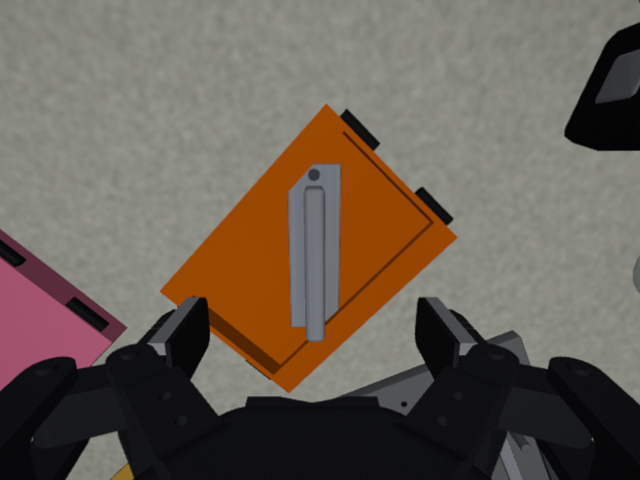

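```bash
cat > f.py <<'E'
from h import *
import pickle
np.set_printoptions(precision=4,suppress=True)
d,s=pickle.load(open('w3.pkl','rb'))
b=np.array([[314.5,187],[315.5,341]])
B=px2w(d,s,b,.054);v=B[0]-B[1]; print('bar',B,B.mean(0),np.linalg.norm(v),np.degrees(np.arctan2(v[1],v[0])))
c=np.array([[327,104],[457,236],[289,391],[161,292]])
W=px2w(d,s,c,.022); print(W,W.mean(0),np.linalg.norm(W-np.roll(W,-1,0),axis=1))
for a,b in [(2,1),(3,0)]: v=W[b]-W[a]; print(np.degrees(np.arctan2(v[1],v[0])))
for a,b in [(2,3),(1,0)]: v=W[b]-W[a]; print(np.degrees(np.arctan2(v[1],v[0]))-90)
E
python3 f.py
```

```text
bar [[0.6147 0.2975 0.054 ]
 [0.5633 0.2171 0.054 ]] [0.589  0.2573 0.054 ] 0.09543475715513826 57.38107350184006
[[0.6466 0.3323 0.022 ]
 [0.6752 0.2153 0.022 ]
 [0.5132 0.1763 0.022 ]
 [0.4838 0.2921 0.022 ]] [0.5797 0.254  0.022 ] [0.1204 0.1666 0.1195 0.1677]
13.543878114644688
13.850318144557793
14.243745348531036
13.73439332560703
```

Emit:
{"fn": "step_arm", "kwargs": {"deltas": [{"translation": [0,-0.002,-0.03],"angular": [0,0,0],"fingers": 1},{"translation": [0,0,-0.02],"angular": [0,0,0],"fingers": 1},{"translation": [0,0,-0.012],"angular": [0,0,0],"fingers": 1},{"translation": [0,0,-0.01],"angular": [0,0,0],"fingers": 1},{"translation": [0,0,0],"angular": [0,0,0],"fingers": 1},{"translation": [0,0,0],"angular": [0,0,0],"fingers": 0.6}], "grip_force": 40}}

```text
clock: 5.45
ee_pos: [0.5882, 0.258, 0.0519]
ee_rot: [[0.837, -0.547, 0.001], [-0.547, -0.837, 0.0], [0.0, -0.001, -1.0]]
contact_force: [-0.0, 0.5, -0.4]
finger_gap: 0.0695
```

Emit:
{"fn": "step_arm", "kwargs": {"deltas": [{"translation": [0,0,0],"angular": [0,0,0],"fingers": 0.3},{"translation": [0,0,0],"angular": [0,0,0],"fingers": 0},{"translation": [0,0,0],"angular": [0,0,0],"fingers": 0},{"translation": [0,0,0],"angular": [0,0,0],"fingers": 0}]}}

```text
clock: 5.95
ee_pos: [0.588, 0.2576, 0.0515]
ee_rot: [[0.837, -0.547, 0.0], [-0.547, -0.837, 0.0], [0.0, -0.0, -1.0]]
contact_force: [0.7, 0.4, 1.1]
finger_gap: 0.0109
```

Emit:
{"fn": "step_arm", "kwargs": {"deltas": [{"translation": [0,0,0],"angular": [0,0,-0.06],"fingers": 0},{"translation": [0,0,0],"angular": [0,0,-0.09],"fingers": 0},{"translation": [0,0,0],"angular": [0,0,-0.09],"fingers": 0},{"translation": [0,0,0],"angular": [0,0,-0.09],"fingers": 0}]}}

```text
clock: 6.45
ee_pos: [0.5876, 0.2578, 0.0514]
ee_rot: [[0.612, -0.791, -0.0], [-0.791, -0.612, -0.0], [-0.0, 0.0, -1.0]]
contact_force: [-1.4, 0.6, 0.9]
finger_gap: 0.0113
```

Emit:
{"fn": "step_arm", "kwargs": {"deltas": [{"translation": [0,0,0],"angular": [0,0,-0.09],"fingers": 0},{"translation": [0,0,0],"angular": [0,0,-0.09],"fingers": 0},{"translation": [0,0,0],"angular": [0,0,-0.09],"fingers": 0},{"translation": [0,0,0],"angular": [0,0,-0.09],"fingers": 0},{"translation": [0,0,0],"angular": [0,0,-0.06],"fingers": 0},{"translation": [0,0,0],"angular": [0,0,0],"fingers": 0},{"translation": [0,0,0],"angular": [0,0,0],"fingers": 0}]}}

```text
clock: 7.32
ee_pos: [0.5877, 0.258, 0.0514]
ee_rot: [[0.241, -0.971, -0.0], [-0.971, -0.241, 0.0], [-0.0, 0.0, -1.0]]
contact_force: [-0.9, 0.2, 2.7]
finger_gap: 0.0113
```

```bash
sed -e "s/w1/w4/g" b.py > b4.py; python3 b4.py
python3 - <<'E'
from h import *
d,s=cap('side','s4'); cv2.imwrite('pics/s4c.png',cv2.resize(d['color'][180:340,150:400,::-1],None,fx=3,fy=3)); print(s['contact_force'],s['finger_gap'])
E
```

```text
[0.5877 0.258  0.0514] [[ 0.2406 -0.9706 -0.0001]
 [-0.9706 -0.2406  0.0003]
 [-0.0003  0.     -1.    ]] [ -20.7565   38.2407  -11.7471  101.0617   10.8698   41.7974 -114.2555] 7.325
handle 0.73 [312.5 281.8] [0.5868 0.2567 0.004 ]
[-1.8092726  -0.82645806  2.86415371] 0.01127890727433253
```

View pics/w4.png

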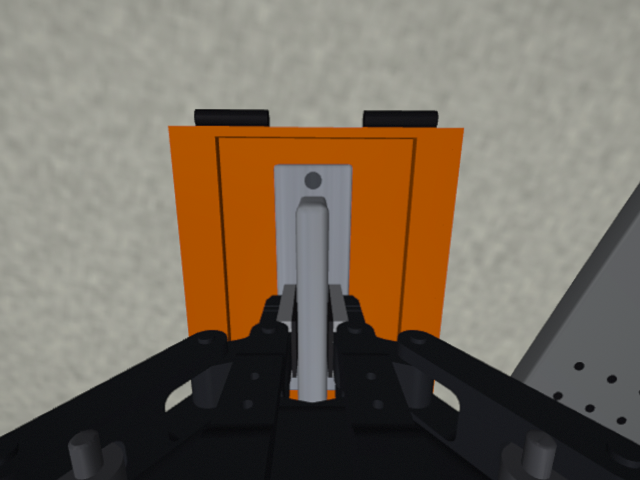

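View pics/s4c.png

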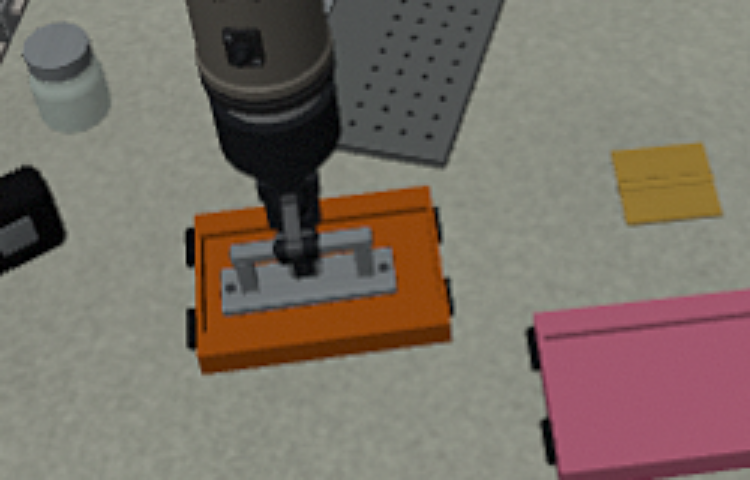

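Emit:
{"fn": "step_arm", "kwargs": {"deltas": [{"translation": [0,0,0.01],"angular": [0,0,0],"fingers": 0},{"translation": [0,0,0.02],"angular": [0,0,0],"fingers": 0},{"translation": [0,0,0.03],"angular": [0,0,0],"fingers": 0},{"translation": [0,0,0.03],"angular": [0,0,0],"fingers": 0},{"translation": [0,0,0.01],"angular": [0,0,0],"fingers": 0}]}}

```text
clock: 8.2
ee_pos: [0.5892, 0.2581, 0.1545]
ee_rot: [[0.239, -0.971, 0.004], [-0.971, -0.239, 0.002], [-0.001, -0.005, -1.0]]
contact_force: [0.7, 0.1, -2.4]
finger_gap: 0.0111
```

Emit:
{"fn": "step_arm", "kwargs": {"deltas": [{"translation": [-0.006,-0.029,0],"angular": [0,0,0.146],"fingers": 0},{"translation": [-0.006,-0.029,0],"angular": [0,0,0.146],"fingers": 0},{"translation": [-0.007,-0.029,0],"angular": [0,0,0.146],"fingers": 0},{"translation": [-0.007,-0.029,0],"angular": [0,0,0.146],"fingers": 0},{"translation": [-0.007,-0.029,0],"angular": [0,0,0.146],"fingers": 0},{"translation": [-0.007,-0.029,0],"angular": [0,0,0.146],"fingers": 0},{"translation": [-0.006,-0.029,0],"angular": [0,0,0.146],"fingers": 0},{"translation": [-0.006,-0.029,0],"angular": [0,0,0.151],"fingers": 0}]}}

```text
clock: 9.2
ee_pos: [0.5352, 0.0244, 0.1511]
ee_rot: [[0.989, -0.151, -0.001], [-0.151, -0.989, -0.0], [-0.001, 0.001, -1.0]]
contact_force: [0.1, -1.2, -2.1]
finger_gap: 0.0112
```

Emit:
{"fn": "step_arm", "kwargs": {"deltas": [{"translation": [0,0,0],"angular": [0,0,0],"fingers": 0},{"translation": [0,0,0],"angular": [0,0,0],"fingers": 0},{"translation": [0,0,0],"angular": [0,0,0],"fingers": 0}]}}

```text
clock: 9.57
ee_pos: [0.5359, 0.0268, 0.1514]
ee_rot: [[0.988, -0.155, 0.0], [-0.155, -0.988, 0.0], [0.0, -0.001, -1.0]]
contact_force: [-0.2, 0.5, -2.0]
finger_gap: 0.0112
```

```bash
sed -e "s/w1/w5/g" b.py > b5.py; python3 b5.py
python3 - <<'E'
from h import *
import pickle
d,s=cap('top','t5'); cv2.imwrite('pics/t5c.png',cv2.resize(d['color'][140:260,300:440,::-1],None,fx=5,fy=5,interpolation=2)); pickle.dump((d,s),open('t5.pkl','wb'))
d,s=cap('side','s5'); cv2.imwrite('pics/s5c.png',cv2.resize(d['color'][100:260,180:380,::-1],None,fx=3.5,fy=3.5,interpolation=2)); pickle.dump((d,s),open('s5.pkl','wb'))
for r in finder.tip_of('bare_half','side'): print(r['location'],px2w(d,s,[r['location']],.012))
E
```

```text
[0.5359 0.0268 0.1514] [[ 0.988  -0.1545  0.0002]
 [-0.1545 -0.988   0.0005]
 [ 0.0002 -0.0005 -1.    ]] [ 13.0583  24.0866 -27.9766 111.9653  15.0253  47.4652 -31.9816] 9.575
handle 0.74 [312.  281.7] [ 0.529  -0.0126  0.004 ]
[289.0, 196.4] [[0.53820492 0.03268625 0.012     ]]
[289.9, 118.4] [[ 0.57416541 -0.2770837   0.012     ]]
```

View pics/w5.png

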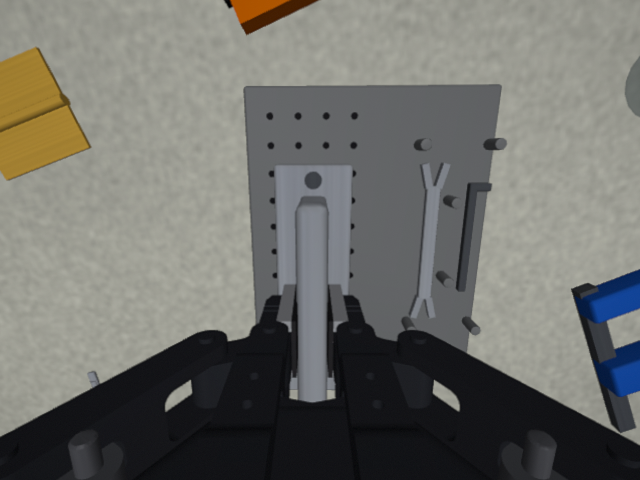

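View pics/s5c.png

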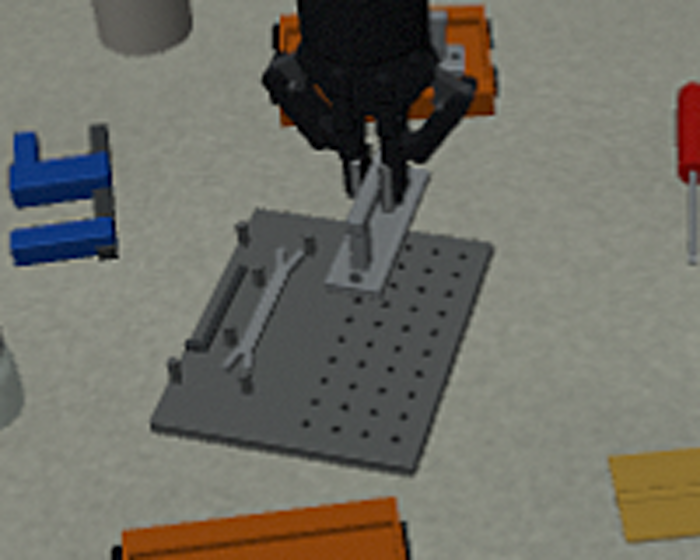

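```bash
cat > g.py <<'E'
from h import *
import pickle
np.set_printoptions(precision=4,suppress=True)
def yaw(v): return np.degrees(np.arctan2(v[1],v[0]))
d,s=pickle.load(open('w5.pkl','rb'))
W=px2w(d,s,[[245.5,88],[501,85.5]],.012); v=W[1]-W[0]; print(W,np.linalg.norm(v),yaw(v))
H=px2w(d,s,[[270,116],[354,116],[270,145],[354,145]],.012); print('holes',H,yaw(H[1]-H[0]),yaw(H[3]-H[2]))
a=np.radians(-9); R=np.array([[np.cos(a),-np.sin(a)],[np.sin(a),np.cos(a)]])
print('bare from corners', W[0,:2]+R@[48,-110]/np.array(1000), W[1,:2]+R@[-132,-110]/np.array(1000))
d,s=pickle.load(open('s5.pkl','rb'))
c=np.array([[256,208],[494,245],[414,474],[151,429]])/3.5+[180,100]
W=px2w(d,s,c,.012); print(W,yaw(W[0]-W[1]),yaw(W[3]-W[2]),yaw(W[2]-W[1]),yaw(W[3]-W[0]),[np.linalg.norm(W[i]-W[i-1]) for i in range(4)])
print(W.mean(0)[:2]+R@[-.042,0])
E
python3 g.py
```

```text
[[0.5058 0.1399 0.012 ]
 [0.6809 0.114  0.012 ]] 0.17706468228261177 -8.405642128745015
holes [[0.5192 0.1194 0.012 ]
 [0.5782 0.1103 0.012 ]
 [0.5156 0.1    0.012 ]
 [0.5759 0.0907 0.012 ]] -8.77796424530201 -8.780837816042409
bare from corners [0.536  0.0238] [0.5334 0.026 ]
[[ 0.6465 -0.095   0.012 ]
 [ 0.4698 -0.0662  0.012 ]
 [ 0.5028  0.1527  0.012 ]
 [ 0.6766  0.1268  0.012 ]] -9.246665588895233 -8.495676016238715 81.41597528614072 82.2471998722319 [np.float64(0.22375995268818538), np.float64(0.1789982645861445), np.float64(0.2213953021265563), np.float64(0.17574039533167837)]
[0.5324 0.0361]
```

Emit:
{"fn": "step_arm", "kwargs": {"deltas": [{"translation": [-0.001,-0.001,-0.025],"angular": [0,0,0],"fingers": 0},{"translation": [0,0,-0.03],"angular": [0,0,0],"fingers": 0},{"translation": [0,0,-0.02],"angular": [0,0,0],"fingers": 0},{"translation": [0,0,-0.008],"angular": [0,0,0],"fingers": 0},{"translation": [0,0,-0.003],"angular": [0,0,0],"fingers": 0},{"translation": [0,0,0],"angular": [0,0,0],"fingers": 0},{"translation": [0,0,0],"angular": [0,0,0],"fingers": 0}]}}

```text
clock: 10.8
ee_pos: [0.5354, 0.0247, 0.0661]
ee_rot: [[0.988, -0.155, 0.001], [-0.155, -0.988, 0.0], [0.001, -0.0, -1.0]]
contact_force: [-0.1, -0.2, -2.7]
finger_gap: 0.0114
```

Emit:
{"fn": "step_arm", "kwargs": {"deltas": [{"translation": [0,0,-0.002],"angular": [0,0,0],"fingers": 0},{"translation": [0,0,-0.001],"angular": [0,0,0],"fingers": 0},{"translation": [0,0,-0.001],"angular": [0,0,0],"fingers": 0},{"translation": [0,0,0],"angular": [0,0,0],"fingers": 0}]}}

```text
clock: 11.3
ee_pos: [0.5347, 0.0247, 0.0612]
ee_rot: [[0.988, -0.155, -0.0], [-0.155, -0.988, 0.0], [-0.0, 0.0, -1.0]]
contact_force: [-0.3, 0.7, -3.3]
finger_gap: 0.0113
```

Not in contact yet (still carrying ~2.5 N).

Emit:
{"fn": "step_arm", "kwargs": {"deltas": [{"translation": [0,0,-0.001],"angular": [0,0,0],"fingers": 0},{"translation": [0,0,0],"angular": [0,0,0],"fingers": 0},{"translation": [0,0,-0.001],"angular": [0,0,0],"fingers": 0},{"translation": [0,0,0],"angular": [0,0,0],"fingers": 0}]}}

```text
clock: 11.8
ee_pos: [0.535, 0.0247, 0.0594]
ee_rot: [[0.988, -0.155, 0.0], [-0.155, -0.988, -0.0], [0.0, -0.0, -1.0]]
contact_force: [-0.0, -0.5, -1.0]
finger_gap: 0.0112
```

Emit:
{"fn": "step_arm", "kwargs": {"deltas": [{"translation": [0,0,-0.0005],"angular": [0,0,0],"fingers": 0},{"translation": [0,0,0],"angular": [0,0,0],"fingers": 0}]}}

```text
clock: 12.05
ee_pos: [0.5352, 0.0246, 0.0593]
ee_rot: [[0.988, -0.156, 0.001], [-0.156, -0.988, -0.0], [0.001, 0.0, -1.0]]
contact_force: [-1.1, -0.1, 4.7]
finger_gap: 0.0115
```

Emit:
{"fn": "step_arm", "kwargs": {"deltas": [{"translation": [0,0,0],"angular": [0,0,0],"fingers": 0.25},{"translation": [0,0,0],"angular": [0,0,0],"fingers": 0.5},{"translation": [0,0,0],"angular": [0,0,0],"fingers": 0.5},{"translation": [0,0,0],"angular": [0,0,0],"fingers": 0.5}]}}

```text
clock: 12.55
ee_pos: [0.5347, 0.0247, 0.0587]
ee_rot: [[0.988, -0.155, -0.0], [-0.155, -0.988, 0.0], [-0.0, -0.0, -1.0]]
contact_force: [0.5, -0.7, 0.3]
finger_gap: 0.0425
```

Emit:
{"fn": "step_arm", "kwargs": {"deltas": [{"translation": [0,0,0.02],"angular": [0,0,0],"fingers": 0.5},{"translation": [0,0,0.04],"angular": [0,0,0],"fingers": 0.5},{"translation": [0,0,0.05],"angular": [0,0,0],"fingers": 0.5},{"translation": [0,0,0.04],"angular": [0,0,0],"fingers": 0.5},{"translation": [-0.04,-0.03,0.03],"angular": [0,0,0],"fingers": 1},{"translation": [-0.03,-0.03,0],"angular": [0,0,0],"fingers": 1},{"translation": [0,0,0],"angular": [0,0,0],"fingers": 1},{"translation": [0,0,0],"angular": [0,0,0],"fingers": 1}]}}

```text
clock: 13.55
ee_pos: [0.4651, -0.035, 0.239]
ee_rot: [[0.988, -0.155, 0.001], [-0.155, -0.988, 0.0], [0.001, -0.0, -1.0]]
contact_force: [0.3, 0.7, -0.0]
finger_gap: 0.0856
```

```bash
sed -e "s/w1/w6/g" b.py > b6.py; python3 b6.py
python3 - <<'E'
from h import *
d,s=cap('side','s6')
E
```

```text
[ 0.4651 -0.035   0.239 ] [[ 0.9878 -0.1555  0.0007]
 [-0.1555 -0.9878  0.0002]
 [ 0.0006 -0.0003 -1.    ]] [ 23.7683  10.8465 -30.1253 115.952    6.6305  54.7793 -18.6852] 13.55
handle 0.75 [374.4 146.3] [0.5365 0.024  0.004 ]
```

View pics/w6.png

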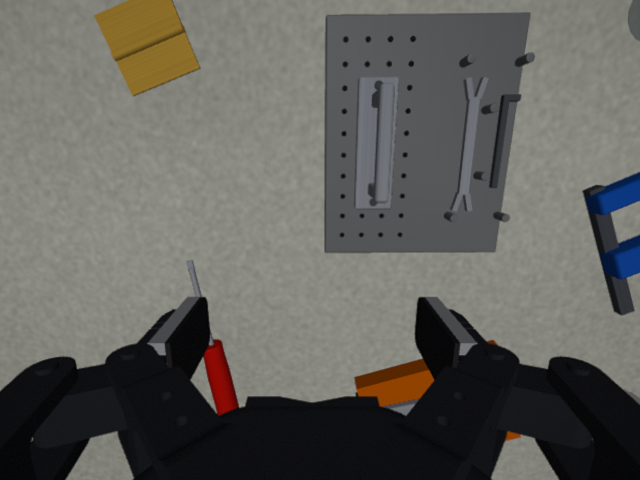

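View pics/s6.png

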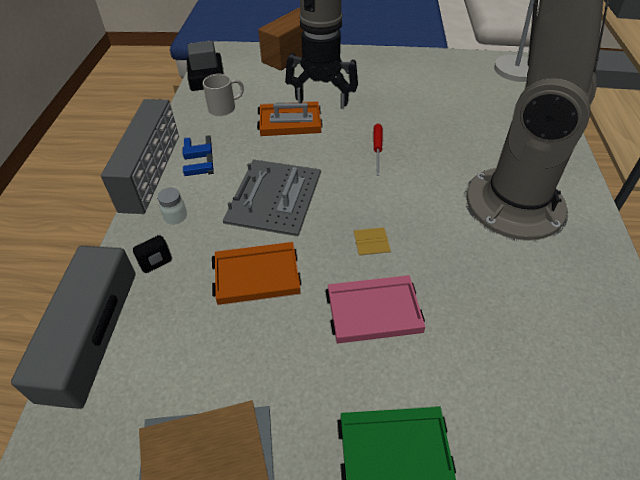

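```bash
cat > i.py <<'E'
from h import *
import pickle
np.set_printoptions(precision=4,suppress=True)
def yaw(v): return np.degrees(np.arctan2(v[1],v[0]))
d,s=pickle.load(open('w6.pkl','rb'))
T=px2w(d,s,[[327,14],[529.5,13],[495,252.5],[325.5,252]],.012)
P=px2w(d,s,[[358.5,77],[398,78],[394,208.5],[355.5,207.5]],.020)
print(T,yaw(T[1]-T[0]),yaw(T[2]-T[3]),yaw(T[0]-T[3]),yaw(T[1]-T[2]))
print(P,yaw(P[0]-P[3]),yaw(P[1]-P[2]),P.mean(0))
a=np.radians(-8.8); R=np.array([[np.cos(a),-np.sin(a)],[np.sin(a),np.cos(a)]])
print('plate in tray frame', R.T@(P.mean(0)-T.mean(0))[:2])
for i,o in enumerate([(48,-110),(-132,-110),(-132,110),(48,110)]): print(R.T@(P.mean(0)-T[i])[:2]*1000-o)
E
python3 i.py
```

```text
[[ 0.5054  0.1418  0.012 ]
 [ 0.6807  0.1142  0.012 ]
 [ 0.6487 -0.1025  0.012 ]
 [ 0.4728 -0.0746  0.012 ]] -8.943925356655543 -9.018797245310092 81.43500543655698 81.61138798926115
[[ 0.5258  0.0861  0.02  ]
 [ 0.5609  0.0797  0.02  ]
 [ 0.5467 -0.038   0.02  ]
 [ 0.509  -0.0311  0.02  ]] 81.83213527520512 83.14129625575004 [0.5356 0.0242 0.02  ]
plate in tray frame [-0.0415 -0.0019]
[-0.2042 -1.5982]
[ 2.4029 -1.1526]
[ 0.8302 -2.1094]
[-1.1017 -2.7894]
```

```bash
python3 -c "
from plant import ctrl
print(ctrl.get_state()['clock'],ctrl.close_job())"
```

```text
the job is handed in; nothing more can be done
13.8 None
```

I turned the stuck handle about 43° clockwise while it was still down in its case, so it was square with the long sides. I then lifted it straight out and set it on its plate on the bare half of the tray. Setting it down took about 5 N of contact. I let go, backed the open gripper well clear, and handed the job in at 13.8 s.

- **Position:** the last wrist picture puts the plate about 2 mm from the middle of the bare half (about 0.5 mm in x and 2 mm in y).
- **Angle:** it lies within about 1° of the tray's long side.
- **Everything else:** the other handle still lies in its case, and the case I emptied and the look-alikes look undisturbed.

**One disagreement:** the side camera read the tray about 1 cm further in y than the wrist camera did. It was about 6 mm out in the same direction on the case too, so I went by the wrist camera.

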